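# Tip the test block over the step and click it home

## Robot

A 6-joint arm with a two-finger parallel gripper is mounted at the origin on a cart in front of the work surface, level with it; the furniture and walls round the work are solid. World frame = base frame: x ahead of the robot, y to its left, z up, the work surface at z = 0. Lengths are in mm, angles in rad, forces in N, time in s.
With the tool pointing down it reaches from about 275 to 750 mm from the base axis. Payload 10.2 kg.
Tool frame: the origin (TCP) lies at the very end of the fingers, on their centre line; the grasp point (between the pads) lies ctrl.grip_depth behind it (ctrl.grip_depth is the distance from the TCP to the grasp point, in mm); z points along the fingers, y is the direction in which the jaws open and shut (so a half turn about z gives the same grasp; the last joint's range is limited). The gripper opens to 85 mm and grips with 20 to 120 N. Pads are 22 mm wide; open, the fingers measure 114 mm over their backs; the gripper's body (76 mm by 85 mm) begins 54 mm behind the grasp point. The pads swing forward as they close: fully open they stand 13 mm farther back than shut.
Start: joints at [1.101, 0.313, 1.498, -0, 1.331, -0.223], TCP at [128.271, 509.095, 231.294] pointing down, gripper open.
Joint ranges: [-2.94, 2.94], [-0.97, 2.17], [0.19, 2.56], [-1.23, 4.37], [0.02, 3.11], [-2.88, 2.88]. Speed limits (rad/s): [2.39, 2.39, 3.01, 3.14, 3.14, 3.14].

## Interface

Orientations are given as a unit quaternion [w, x, y, z].
In Python, from rig import telemetry, eyes, ctrl, nets gives the robot as it stands. The module is installed in compiled form; this text tells all that it offers.
- The arm moves only by the tool drive_tool, never from a script. Its argument "series" is text: rows parted by semicolons, each of 7 numbers parted by spaces: the shift along the tool's x, y, z normalised to -1 to 1, where 1 is 0.12 m, then the turn, a rotation vector about the tool's x, y, z normalised to -1 to 1, where 1 is 0.5 rad, then the opening, from 0 (shut) to 1 (fully open). In form: tx ty tz wx wy wz hand; .... A call has 1 to 20 rows; each row is the pose to reach, as a shift and turn from the pose measured when the call began, along the tool's axes at that moment; what a row does not reach only later rows make up. A row lasts 1/10 s, in which the tool goes at most 50 mm and 8.59 degrees, less where a joint would pass 70% of its speed; a pose out of reach is approached as far as the arm can. A call with a number of a shift or a turn outside -1 to 1 is refused whole. A call with a gripper value outside its range is refused whole. The fingers move at their own pace and stop on an object; "newtons" is the grip in N (left out, the last holds). Time passes only in rows, so rows that repeat a pose let the fingers close. It gives the time, the measured TCP pose, the force and the opening at its end, in the units of the state.
- telemetry.sense(): the state, without advancing time (a new reading comes with each control period).
- eyes.capture(name): name is "scene" or "side" or "wrist"; returns a dict with "frame" (420x560x3 uint8, red, green, blue), "fx", "fy", "cx", "cy" (pixels), "D" ([k1, k2, p1, p2, k3] as OpenCV has them; the pictures are not rectified), "view" (4x4, takes a point from world to camera coordinates). Camera axes: x right, y up, looking along -z (the intrinsics and any distortion apply to the point x, -y, -z); pixel columns grow to the right and rows downward; lengths in mm; the calibration is good to about 2 mm. A picture is of the moment at which its call begins. There is no depth.
- ctrl.finish_job(): hands the job in, once; it reports no verdict.
Trained networks look in a picture, given as the dict that the camera call returned (one of the last four; its "shot" number tells which), for a name from the list of things; names that differ only in an ending like _2 or _b are one class to them, and where a whole thing is asked for, a point or a joint stands for the part that bears it (a point fixed in the world has none). Each returns a list of dicts, best first, with "confidence" (0 to 1); they miss things now and then, are a little off and sometimes report something else, mostly with a low value. They report only what shows in the picture. A call takes as long as a camera call. They do not tell look-alikes from the thing itself.
- nets.spot_in(name, picture): "rect" ([left, top, right, bottom] in pixels, round what is visible of it).
The state is a dict: "time_s": time; "joints": joint angles; "dq": joint speeds; "tau": joint torques, N m; "eef_pos": TCP position; "ee_rot": TCP orientation; "force": force on the tool from outside, world axes, zero at the start; "wrist_torque": the same for the moment, N m; "grip_width": opening from 0.0 (shut) to 1.0 (fully open).
Only numpy, scipy, OpenCV 4.12 (cv2) and the standard library are available. Lean on these libraries where they do the work, as an engineer would, in place of code of your own. Each camera call takes 0.05 s, during which the arm holds its last target. There are 200 camera calls.

## Task

The aluminium test block stands on end at the front of the inspection fixture. Without lifting it off, push it so that it tips over the edge of the step and lies on its side on the raised deck, then push it along the deck, under the lamp, until the two spring rollers click into its side notches, and stop there: do not ram it against the end stop. Do not touch the lamp or disturb the things lying around.

Things in the scene. Friction and masses are not known exactly. Their poses are not given: they have to be found in the camera images.
- fixture: Inspection fixture, fixed: grey base plate 290 x 150 mm, top at z = 8 mm, with a steel deck on it. Origin on the worktop under the middle of the step edge; x runs rearward along the deck, y left, z up. Plate x = -75 to 215 mm; its front part (x < 0) is the loading floor. Deck x = 0 to 160, y = +-50, top at z = 18 mm. Lamp column, 20 mm thick, at x = 193 mm.
- step_edge (a point): Middle of the top edge of the deck's front face, which is a 10 mm high step or fence across y, facing the loading floor: fixture x = 0, y = 0, z = 18 mm; axes of the fixture.
- home (a point): Where the middle of the block's top end face is when the block lies clicked home: fixture x = 147, y = 0, z = 40 mm; axes of the fixture. Guide rails 12 mm high lead the block there: flared mouth 82 mm wide at x = 87, narrowing to 65 mm at x = 103, then 68 mm apart to x = 150 mm.
- lamp: Flat white lamp on an arm from the rear column, fixed to the fixture (same origin and axes). Panel at fixture x = 5 to 85, y = +-70, z = 220 to 238 mm. It overhangs the deck, so the tool must reach in slanting from the front, some 30 to 45 degrees from vertical. Not to be touched.
- end_stop: Dark steel stop, 44 mm wide, 22 mm high, fixed on the rear of the deck (same origin and axes as the fixture); its front face is at fixture x = 150.5 mm. A push of over 60 N on it is ramming.
- block: Aluminium block 44 x 60 x 100 mm (own x, y, z), 0.5 to 0.85 kg. Origin: centre of its bottom end, z to the top end. Starts upright on the loading floor, its 44 mm along fixture x, front face 2 to 12 mm from the step. Notches 22 wide, 8 deep in both y sides, 75 mm above the bottom. Once tipped it lies top end rearward, bottom end some 10 mm out over the loading floor, upper face at z = 62 mm.
- block_mid (a point): Middle of the block, 50 mm above its bottom end; axes of the block.
- block_top (a point): Middle of the block's top end face, 100 mm above its bottom end; axes of the block.
- catch_left (a joint): Outward travel (m) of the left free-turning spring roller, upright, radius 10 mm, 26 mm high over the deck, at fixture x = 122, y = 36 mm. 0 at rest, standing 4 mm into the path of the block's side; about 0.004 while that side passes; near 0 again in the notch. 0.7 N/mm, 2.8 N preload. Both rollers and friction resist a push with about 6 to 15 N before the click.
- catch_right (a joint): The same for the right spring roller (fixture y = -36 mm).
- weight: Bystander: brass weight with a knob, 38 mm wide, 38 mm high; origin at the centre of its underside.
- can: Bystander: small white sample can, 55 mm wide, 41 mm high; origin at the centre of its underside.
- tape: Bystander: roll of tape lying flat, 66 mm wide, 18 mm high; origin at the centre of its underside.
- driver: Bystander: screwdriver, 201 mm long, 26 mm thick, lying; origin at the centre of its underside, length along its own y.
There are look-alikes about, which are no part of the job. There is more than one size of the block; the job needs the middle-sized.

How it is judged (in metres and radians):
On the way:
1. the block lies on its side on the deck, tipped over the step, and is not yet in the rollers (angle between block's own z axis and vertical between 1.5 and 1.64 rad and z of block_mid in the frame of fixture between 0.036 and 0.044 m and x of block_top in the frame of fixture between 0.06 and 0.125 m), for 0.1 s.
At the end, for the whole second after the job is handed in: The block lies on its side flat on the deck (within 4 degrees), lengthwise along it (within 0.08 rad), its top end within 4.5 mm lengthwise (5 mm rearward) and 4 mm sideways of the home point, both spring rollers back in to less than 2 mm of travel, at rest (angle between block's own z axis and vertical between 1.5 and 1.64 rad and z of block_mid in the frame of fixture between 0.036 and 0.044 m and x of block_top in the frame of fixture between 0.1425 and 0.152 m and y of block_top in the frame of fixture between -0.004 and 0.004 m and angle between the z axis of block and the x axis of fixture, either way round below 0.08 rad and value of joint each of catch_left, catch_right below 0.002 m and linear speed of block below 0.01 m/s); the robot touches nothing.
It fails at once if the block is lifted off the fixture (its middle more than 85 mm above the worktop) (height (world z) of block_mid above 0.085 m).
It fails at once if the block is rammed against the end stop (over 60 N) (contact force between block and end_stop above 60 N).
It fails at once if the lamp is struck or leaned on (over 3 N) (contact force between lamp and anything else above 3 N).
It fails at once if a bystander is moved more than 20 mm (distance of any of weight, can, tape, driver from where it was at the start of the episode above 0.02 m).
It also fails if it takes over 48 s, if anything falls off the work surface, if the arm or the gripper's body presses on something with over 40 N, if the wrist force passes 120 N, or if a joint passes its speed limit or range.

## Working session

There is one attempt and no reset: what is moved stays moved. The work goes in short steps, Python scripts to look and compute and a tool call to move; the robot and the scene stay as the last step left them, time stands still between calls to the robot, and variables do not carry over. Pictures are saved under pics/ and viewed, about 8 in all and at most 12, crops included, and the job is handed in when it is done.

Besides the shell and the picture viewer there is one more tool, called after ">>>" by a JSON object that holds its "name" and its "arguments". drive_tool: Moves the arm, as the interface text tells. Scaled input: -1 to 1 covers 0.12 m each way for a shift and 0.5 rad each way for a turn. Its arguments: {"type":"object","properties":{"series":{"type":"string"},"newtons":{"type":"number"}},"required":["series"]}

```bash
mkdir -p pics; cat > h.py <<'E'
import numpy as np, cv2
from rig import telemetry, eyes, ctrl, nets
from scipy.spatial.transform import Rotation as R
np.set_printoptions(precision=3,suppress=True)
F=np.diag([1,-1,-1.])
def proj(c,P):
    V=np.array(c['view']);P=np.atleast_2d(P).astype(float)
    X=(P@V[:3,:3].T+V[:3,3])@F
    K=np.array([[c['fx'],0,c['cx']],[0,c['fy'],c['cy']],[0,0,1.]])
    return cv2.projectPoints(X,np.zeros(3),np.zeros(3),K,np.array(c['D'],float))[0].reshape(-1,2)
def ray(c,uv):
    V=np.array(c['view']);K=np.array([[c['fx'],0,c['cx']],[0,c['fy'],c['cy']],[0,0,1.]])
    p=cv2.undistortPoints(np.array(uv,float).reshape(-1,1,2),K,np.array(c['D'],float)).reshape(-1,2)
    d=np.c_[p,np.ones(len(p))]@F@V[:3,:3]
    return -V[:3,:3].T@V[:3,3],d
def onz(c,uv,z):
    o,d=ray(c,uv);return o+d*((z-o[2])/d[:,2])[:,None]
def save(c,n):cv2.imwrite(f'pics/{n}.png',c['frame'][:,:,::-1])
E
python3 - <<'E'
from h import *
s=telemetry.sense();print({k:np.array(v) for k,v in s.items()}, ctrl.grip_depth)
for n in ['scene','side','wrist']:
    c=eyes.capture(n);save(c,n+'0')
    print(n,'campos',ray(c,[[280,210]]))
    for t in ['fixture','block','lamp','end_stop','catch_left','weight','can','tape','driver']:
        print(t,[(np.round(r['rect']).astype(int).tolist(),round(r['confidence'],2)) for r in nets.spot_in(t,c)[:4]])
E
```

```text
{'time_s': array(0.), 'joints': array([ 1.101,  0.313,  1.498,  0.   ,  1.331, -0.223]), 'dq': array([-0.   ,  0.002, -0.001, -0.   , -0.002, -0.001]), 'tau': array([ -0.001, -41.227, -25.975,  -0.   ,   0.004,  -0.   ]), 'eef_pos': array([128.13 , 508.863, 230.744]), 'ee_rot': array([-0.   ,  0.123,  0.992, -0.001]), 'force': array([-0.471, -0.261,  0.767]), 'wrist_torque': array([-0.024, -0.001,  0.009]), 'grip_width': array(0.998)} 18.700000000000003
scene campos (array([ 41.826, 407.968, 786.078]), array([[ 0.569, -0.306, -0.764]]))
fixture [([251, 128, 377, 263], 0.84)]
block [([376, 223, 403, 251], 0.95), ([402, 183, 452, 238], 0.9), ([333, 170, 364, 217], 0.89)]
lamp [([258, 127, 364, 178], 0.65)]
end_stop []
catch_left [([298, 228, 301, 234], 0.43)]
weight []
can [([276, 164, 296, 186], 0.73)]
tape [([160, 249, 189, 274], 0.66), ([336, 170, 363, 221], 0.58)]
driver [([180, 284, 209, 348], 0.88), ([339, 247, 354, 265], 0.66), ([337, 171, 367, 218], 0.3)]
side campos (array([130.651, 847.774, 847.794]), array([[ 0.396, -0.629, -0.669]]))
fixture [([251, 129, 355, 258], 0.62)]
block [([360, 189, 383, 218], 0.76), ([317, 167, 336, 208], 0.58), ([365, 152, 410, 201], 0.58)]
lamp [([270, 125, 346, 176], 0.73), ([253, 181, 273, 201], 0.56)]
end_stop [([282, 223, 296, 232], 0.45)]
catch_left []
weight []
can [([252, 182, 273, 202], 0.62)]
tape [([194, 279, 229, 302], 0.68), ([344, 222, 358, 241], 0.58)]
driver [([268, 334, 305, 367], 0.63)]
wrist campos (array([ 60.475, 526.999, 374.771]), array([[ 0.271, -0.067, -0.96 ]]))
fixture []
block []
lamp []
end_stop []
catch_left []
weight []
can []
tape []
driver [([239, 354, 264, 376], 0.78)]
```

```bash
python3 - <<'E'
import cv2,numpy as np
a=cv2.resize(cv2.imread('pics/scene0.png')[110:290,220:480],None,fx=3,fy=3,interpolation=cv2.INTER_CUBIC)
b=cv2.resize(cv2.imread('pics/side0.png')[110:270,220:430],None,fx=3.8,fy=3.7,interpolation=cv2.INTER_CUBIC)
cv2.imwrite('pics/s1.png',a);cv2.imwrite('pics/s2.png',b)
E
```

```text
(no output)
```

View pics/s1.png

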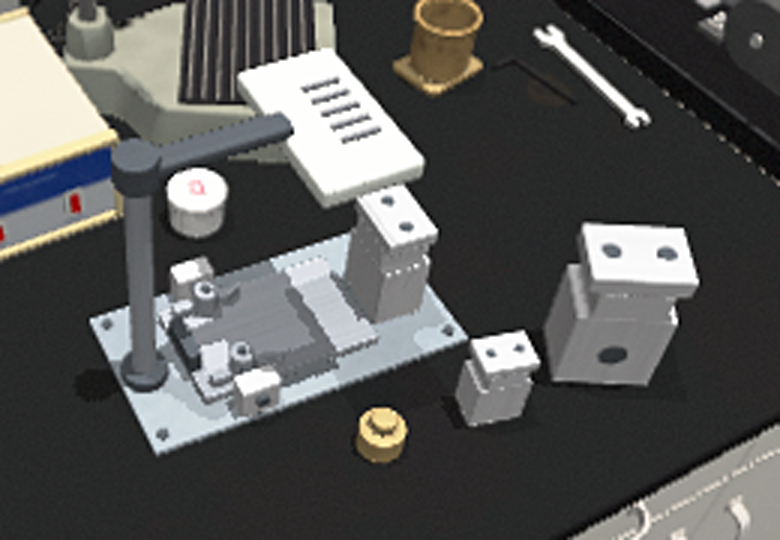

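View pics/s2.png

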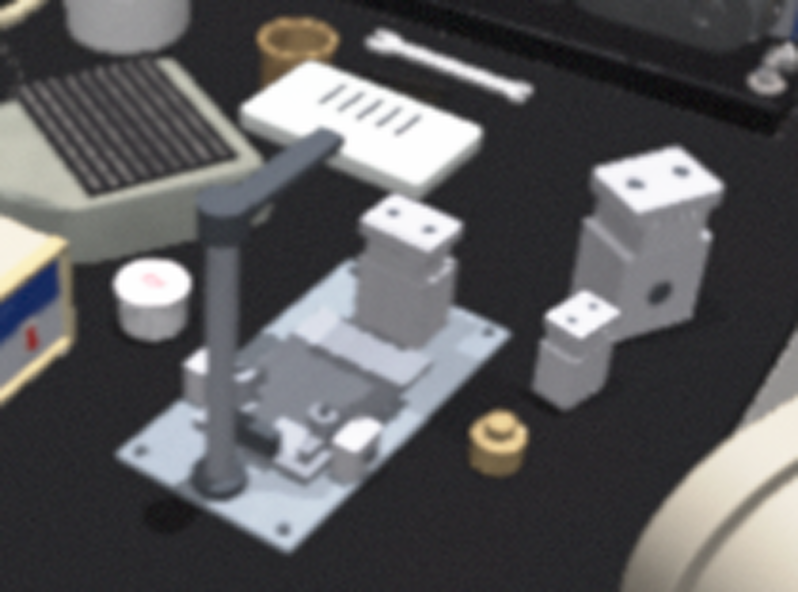

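```bash
cat > fit.py <<'E'
from h import *
from scipy.optimize import least_squares
C={n:eyes.capture(n) for n in ['scene','side']}
def px(n,p):
    p=np.array(p,float);return p/3+[220,110] if n=='scene' else p/[3.8,3.7]+[220,110]
pl=dict(A=(215,-75,8),B=(215,75,8),Cc=(-75,75,8),D=(-75,-75,8),L1=(85,-70,238),L2=(85,70,238),L3=(5,70,238),L4=(5,-70,238),S1=(0,50,18),S2=(0,-50,18))
ob=[('scene','A',(92,319)),('scene','B',(157,453)),('scene','Cc',(467,335)),('scene','L1',(238,71)),('scene','L2',(325,192)),('scene','L3',(425,160)),('scene','L4',(330,50)),
('side','A',(118,454)),('side','B',(290,551)),('side','Cc',(510,333)),('side','D',(348,262)),('side','L1',(242,108)),('side','L2',(418,182)),('side','L3',(482,130)),('side','L4',(308,62))]
def T(q,P):
    c,s=np.cos(q[2]),np.sin(q[2]);P=np.array(P,float)
    return P@np.array([[c,s,0],[-s,c,0],[0,0,1]])+[q[0],q[1],q[3] if len(q)>3 else 0]
def fit(ob,pl,q0):
    f=lambda q:np.concatenate([(proj(C[n],T(q,pl[k]))-px(n,p)).ravel() for n,k,p in ob])
    r=least_squares(f,q0,loss='soft_l1');print(r.x,'\n',f(r.x).reshape(-1,2).round(1).tolist());return r.x
o=onz(C['scene'],[px('scene',(467,335)),px('scene',(157,453))],8);d=o[1]-o[0];print(o)
q=fit(ob,pl,[*(o.mean(0)[:2]),np.arctan2(d[1],d[0]),0])
b=dict(a=(22,-30,108),b=(-22,-30,108),c=(-22,30,108),d=(22,30,108))
ob2=[('scene','a',(357,192)),('scene','b',(400,186)),('scene','c',(438,232)),('scene','d',(398,243)),('side','a',(362,225)),('side','b',(393,197)),('side','c',(462,225)),('side','d',(432,249))]
qb=fit(ob2,b,[*T(q,(-30,0,0))[:2],q[2],0])
c,s=np.cos(q[2]),np.sin(q[2]);print('block in fix',np.array([[c,s],[-s,c]])@(qb-q)[:2],qb[2]-q[2])
for n in C: print(n,{k:proj(C[n],T(q,v)).round(0).tolist() for k,v in dict(S1=(0,50,18),S2=(0,-50,18)).items()})
E
python3 fit.py
```

```text
[[470.753 -99.366   8.   ]
 [491.335 187.403   8.   ]]
[554.605 -35.646   1.492  -6.338] 
 [[-0.9, -0.6], [0.0, -0.7], [0.4, -0.1], [-0.7, 0.2], [0.3, 0.1], [1.0, -0.3], [0.2, -1.9], [-0.2, 0.5], [0.0, 0.1], [0.0, 0.1], [0.3, -0.4], [-0.8, 0.9], [0.1, 1.1], [0.5, 0.4], [0.2, 0.2]]
[549.371 -67.947   1.513  -7.544] 
 [[-0.2, 1.9], [0.5, -1.4], [1.1, -1.1], [-1.1, 0.9], [-0.2, -0.4], [-0.0, -0.2], [0.1, -0.1], [-0.1, 1.1]]
block in fix [-32.612   2.677] 0.02135519314453238
scene {'S1': [[346.0, 221.0]], 'S2': [[328.0, 195.0]]}
side {'S1': [[334.0, 207.0]], 'S2': [[305.0, 193.0]]}
```

```bash
cat >> h.py <<'E'
FX=np.array([554.6,-35.6]);YAW=1.492
def fw(P):
    c,s=np.cos(YAW),np.sin(YAW);P=np.array(P,float);return np.array([FX[0]+c*P[0]-s*P[1],FX[1]+s*P[0]+c*P[1],P[2]])
def wf(P):
    c,s=np.cos(YAW),np.sin(YAW);d=np.array(P[:2])-FX;return np.array([c*d[0]+s*d[1],-s*d[0]+c*d[1],P[2]])
def Rt(t):
    t=np.radians(t);u=np.array([np.cos(YAW),np.sin(YAW),0]);k=np.array([0,0,1.])
    z=u*np.sin(t)-k*np.cos(t);y=u*np.cos(t)+k*np.sin(t);return np.c_[np.cross(y,z),y,z]
def cur():
    s=telemetry.sense();w,x,y,z=s['ee_rot'];return np.array(s['eef_pos']),R.from_quat([x,y,z,w]).as_matrix(),s
def go(p,Rg):
    p0,R0,s=cur();return np.r_[R0.T@(np.array(p)-p0)/120,R.from_matrix(R0.T@Rg).as_rotvec()/.5]
E
python3 - <<'E'
from h import *
c=eyes.capture('scene');d=eyes.capture('side')
f=lambda p:np.array(p)/3+[220,110]
g=lambda p:np.array(p)/[3.8,3.7]+[220,110]
for n,p,q in [('big base',(600,383),(650,340)),('bigR',(648,385),(695,310)),('small base',(480,424),(565,408)),('weight',(382,460),(498,470))]:
    a=onz(c,[f(p)],0)[0];b=onz(d,[g(q)],0)[0];print(n,a,b,wf(a))
a=onz(c,[f((585,225)),f((695,250))],108)
print('bigtop at z108',a)
print('go tilt0',go([330,200,350],Rt(0)), cur()[1])
E
```

```text
big base [ 381.188 -170.811    0.   ] [ 379.78 -159.46    0.  ] [-148.441  162.231    0.   ]
bigR [ 360.429 -204.678    0.   ] [ 363.636 -214.802    0.   ] [-183.837  180.26     0.   ]
small base [396.104 -57.471   0.   ] [402.823 -50.3     0.   ] [-34.279 156.282   0.   ]
weight [405.612  31.799   0.   ] [415.459  36.186   0.   ] [ 55.462 153.831   0.   ]
bigtop at z108 [[ 461.148 -187.109  108.   ]
 [ 398.429 -245.706  108.   ]]
go tilt0 [-2.259 -2.087 -0.989  0.     0.    -0.336] [[-0.97   0.244  0.   ]
 [ 0.244  0.97   0.   ]
 [-0.     0.    -1.   ]]
```

>>> {"name": "drive_tool", "arguments": {"series": "-0.6 -1 -0.6 0 0 -0.336 0;-0.6 -1 -0.6 0 0 -0.336 0;-0.6 -1 -0.6 0 0 -0.336 0;-0.6 -1 -0.6 0 0 -0.336 0"}}

```text
time_s: 2.1
eef_pos: [169.8, 373.1, 306.0]
ee_rot: [0.002, 0.041, 0.999, 0.002]
force: [0.8, 0.8, 0.1]
grip_width: 0.328
```

>>> {"name": "drive_tool", "arguments": {"series": "-0.6 -1 -0.6 0 0 0 0;-0.6 -1 -0.6 0 0 0 0;-0.6 -1 -0.6 0 0 0 0;-0.6 -1 -0.6 0 0 0 0"}}

```text
time_s: 2.5
eef_pos: [233.2, 245.4, 379.8]
ee_rot: [0.004, 0.043, 0.999, 0.002]
force: [0.1, 0.3, 0.0]
grip_width: -0.001
```

>>> {"name": "drive_tool", "arguments": {"series": "-0.4 -1 0 0 0 0 0;-0.4 -1 0 0 0 0 0;-0.4 -1 0 0 0 0 0;-0.4 -1 0 0 0 0 0"}}

```text
time_s: 2.9
eef_pos: [271.8, 119.5, 378.9]
ee_rot: [0.003, 0.046, 0.999, 0.002]
force: [0.0, 1.1, 0.2]
grip_width: -0.001
```

>>> {"name": "drive_tool", "arguments": {"series": "-0.4 -1 0 0 0 0 0;-0.4 -1 0 0 0 0 0;-0.4 -1 0 0 0 0 0;-0.4 -1 0 0 0 0 0"}}

```text
time_s: 3.3
eef_pos: [309.6, -6.1, 377.7]
ee_rot: [0.002, 0.048, 0.999, 0.003]
force: [-0.1, 0.0, -0.5]
grip_width: 0.002
```

>>> {"name": "drive_tool", "arguments": {"series": "-0.5 -1 0 0 0 0 0;-0.5 -1 0 0 0 0 0;-0.5 -1 0 0 0 0 0;-0.5 -1 0 0 0 0 0"}}

```text
time_s: 3.7
eef_pos: [359.5, -132.5, 375.9]
ee_rot: [0.001, 0.048, 0.999, 0.003]
force: [-0.1, 0.6, -0.7]
grip_width: 0.001
```

>>> {"name": "drive_tool", "arguments": {"series": "-0.9 -0.8 0 -0.7 0 0 0;-0.9 -0.8 0 -0.7 0 0 0;-0.9 -0.8 0 -0.7 0 0 0;-0.9 -0.8 0 -0.7 0 0 0"}}

```text
time_s: 4.1
eef_pos: [460.8, -240.8, 369.4]
ee_rot: [0.006, 0.049, 0.982, 0.182]
force: [0.3, -0.1, -1.4]
grip_width: -0.004
```

```bash
python3 - <<'E'
from h import *
print(cur()[0],cur()[2]['joints'],go(fw((-150,3,200)),Rt(40)))
E
```

```text
[ 460.813 -240.762  369.366] [-0.84   0.35   1.138  0.277  1.9   -2.254] [-0.619 -0.01   1.503 -0.665  0.008 -0.041]
```

>>> {"name": "drive_tool", "arguments": {"series": "-0.62 0 0.9 -0.66 0 -0.04 0;-0.62 0 0.9 -0.66 0 -0.04 0;-0.62 0 0.9 -0.66 0 -0.04 0;-0.62 0 0.9 -0.66 0 -0.04 0"}}

```text
time_s: 4.5
eef_pos: [539.0, -205.6, 263.2]
ee_rot: [0.011, 0.037, 0.938, 0.344]
force: [0.0, -0.5, 0.5]
grip_width: -0.0
```

```bash
python3 - <<'E'
from h import *
print(cur()[0],cur()[2]['joints'],go(fw((-150,3,200)),Rt(40)))
c=eyes.capture('wrist');save(c,'w1')
print([(np.round(r['rect']).astype(int).tolist(),round(r['confidence'],2)) for r in nets.spot_in('block',c)])
print(proj(c,[fw(p) for p in [(-75,75,8),(-75,-75,8),(215,75,8),(215,-75,8),(0,50,18),(0,-50,18),(-54,33,108),(-54,-27,108)]]))
E
```

```text
[ 539.035 -205.582  263.156] [-0.794  0.602  1.138  0.532  1.868 -2.249] [ 0.004 -0.209  0.513  0.009 -0.01  -0.005]
[([217, 138, 309, 211], 0.86), ([31, 1, 218, 86], 0.77), ([197, 2, 268, 61], 0.66)]
[[190.672 102.832]
 [199.473 237.186]
 [362.225 103.547]
 [356.923 197.751]
 [254.334 125.107]
 [256.025 206.967]
 [265.738 149.694]
 [266.533 212.504]]
```

View pics/w1.png

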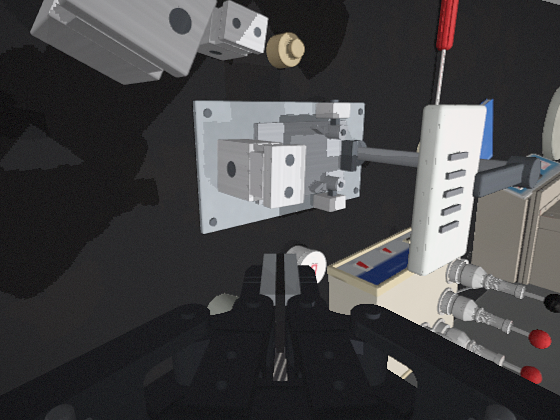

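```bash
python3 - <<'E'
import cv2
a=cv2.imread('pics/w1.png')[90:245,185:375]
cv2.imwrite('pics/w1c.png',cv2.resize(a,None,fx=4,fy=4,interpolation=cv2.INTER_CUBIC)[:600,:760])
E
```

```text
(no output)
```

View pics/w1c.png

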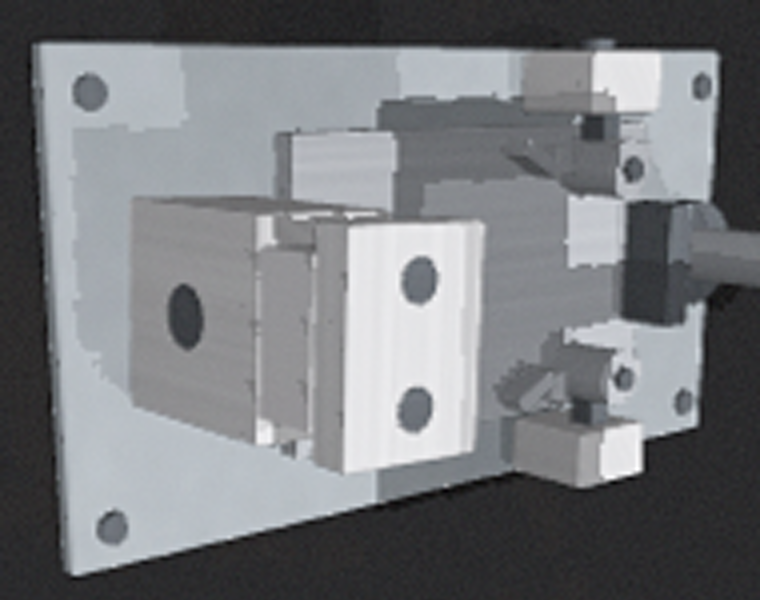

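```bash
cat > fit2.py <<'E'
from h import *
from scipy.optimize import least_squares
c=eyes.capture('wrist')
def T(q,P):
    k,s=np.cos(q[2]),np.sin(q[2]);return np.array(P,float)@np.array([[k,s,0],[-s,k,0],[0,0,1]])+[q[0],q[1],q[3] if len(q)>3 else 0]
def fit(P,uv,q0):
    uv=np.array(uv,float)/4+[185,90]
    f=lambda q:(proj(c,T(q,P))-uv).ravel()
    r=least_squares(f,q0,loss='soft_l1');print(r.x,f(r.x).reshape(-1,2).round(1).tolist());return r.x
P=[(-75,75,8),(-75,-75,8),(215,75,8),(215,-75,8),(0,50,18)];uv=[(44,43),(74,574),(719,50),(698,428),(290,133)]
fit(P,uv,[*FX,YAW,0]);q=fit(P,uv,[*FX,YAW])
B=[(22,-30,108),(-22,-30,108),(-22,30,108),(22,30,108),(-22,30,8),(-22,-30,8)];ub=[(472,450),(343,472),(348,222),(484,222),(133,198),(135,405)]
for q0 in ([*T(q,(-30,0,0))[:2],q[2]],[*T(q,(-30,0,0))[:2],q[2],0]):
    b=fit(B,ub,q0);d=(b-np.resize(q,len(b)))[:2];k,s=np.cos(q[2]),np.sin(q[2]);print('block',k*d[0]+s*d[1],-s*d[0]+k*d[1],b[2]-q[2])
E
python3 fit2.py
```

```text
[554.803 -32.652   1.488   2.187] [[-0.2, 0.1], [-0.4, 0.0], [0.5, 0.2], [-0.5, -0.7], [0.7, 0.1]]
[555.157 -31.29    1.489] [[-0.0, 0.4], [-0.2, -0.5], [-0.1, 0.4], [-1.0, -1.0], [0.5, 0.2]]
[549.977 -60.142   1.453] [[0.2, 0.0], [0.0, 0.2], [0.4, 1.3], [0.1, -0.1], [-0.4, -0.5], [-0.4, -1.0]]
block -29.179663785815915 2.7962168989660547 -0.03561037495070685
[550.298 -59.338   1.453  -1.071] [[0.1, -0.1], [0.0, 0.1], [0.4, 1.4], [-0.1, 0.0], [-0.3, -0.4], [-0.2, -1.0]]
block -28.351749289847792 2.5429466739737063 -0.03566826595511041
```

```bash
sed -i 's/^FX=.*/FX=np.array([555.0,-31.8]);YAW=1.489/' h.py; python3 - <<'E'
from h import *
print(wf(cur()[0]),go(fw((-85,2.5,82)),Rt(40)))
E
```

```text
[-177.141    2.243  270.043] [ 0.008 -0.41   1.696 -0.01   0.004  0.011]
```

>>> {"name": "drive_tool", "arguments": {"series": "0 -0.41 0.9 -0.01 0 0.01 0;0 -0.41 0.9 -0.01 0 0.01 0;0 -0.41 0.9 -0.01 0 0.01 0;0 -0.41 0.9 -0.01 0 0.01 0"}}

```text
time_s: 5.05
eef_pos: [541.0, -176.0, 156.0]
ee_rot: [0.014, 0.038, 0.939, 0.342]
force: [-0.1, 0.2, 0.3]
grip_width: -0.001
```

>>> {"name": "drive_tool", "arguments": {"series": "0 0 0.4 0 0 0 0;0 0 0.78 0 0 0 0;0 0 0.78 0 0 0 0;0 0 0.78 0 0 0 0"}}

```text
time_s: 5.45
eef_pos: [546.9, -116.8, 86.8]
ee_rot: [0.016, 0.037, 0.939, 0.34]
force: [1.1, 0.4, 0.2]
grip_width: 0.001
```

```bash
python3 - <<'E'
from h import *
p,_,s=cur();print(wf(p),s['joints'],s['force'],go(fw((-85,2.5,82)),Rt(40)))
E
```

```text
[-85.394   1.095  86.801] [-0.678  0.699  1.464  0.566  1.438 -2.381] [1.121 0.422 0.154] [ 0.012 -0.023  0.033 -0.005  0.006  0.007]
```

>>> {"name": "drive_tool", "arguments": {"series": "0.01 0.04 0.085 0 0 0 0;0.01 0.09 0.125 0 0 0 0;0.01 0.12 0.15 0 0 0 0;0.01 0.14 0.165 0 0 0 0;0.01 0.16 0.18 0 0 0 0;0.01 0.18 0.2 0 0 0 0;0.01 0.18 0.2 0 0 0 0"}}

```text
time_s: 6.15
eef_pos: [548.5, -84.8, 82.3]
ee_rot: [0.016, 0.037, 0.939, 0.34]
force: [0.0, -2.1, 1.6]
grip_width: -0.001
```

```bash
python3 - <<'E'
from h import *
p,_,s=cur();print(wf(p),s['force'],go(fw((-85,2.5,82)),Rt(40)))
E
```

```text
[-53.336   2.158  82.306] [ 0.033 -2.076  1.584] [ 0.003 -0.204 -0.167 -0.006  0.007  0.007]
```

>>> {"name": "drive_tool", "arguments": {"series": "0 0.025 0.021 0 0 0 0;0 0.05 0.043 0 0 0 0;0 0.077 0.064 0 0 0 0;0 0.1 0.086 0 0 0 0;0 0.128 0.107 0 0 0 0;0 0.153 0.129 0 0 0 0;0 0.153 0.129 0 0 0 0"}}

```text
time_s: 6.85
eef_pos: [550.3, -60.1, 82.1]
ee_rot: [0.016, 0.037, 0.939, 0.34]
force: [0.0, -1.1, -0.2]
grip_width: -0.003
```

```bash
python3 - <<'E'
from h import *
p,_,s=cur();print(wf(p),s['force'])
c=eyes.capture('side');cv2.imwrite('pics/t1.png',cv2.resize(c['frame'][110:270,220:430,::-1],None,fx=3,fy=3,interpolation=cv2.INTER_CUBIC))
E
```

```text
[-28.593   2.393  82.059] [ 0.032 -1.077 -0.232]
```

View pics/t1.png

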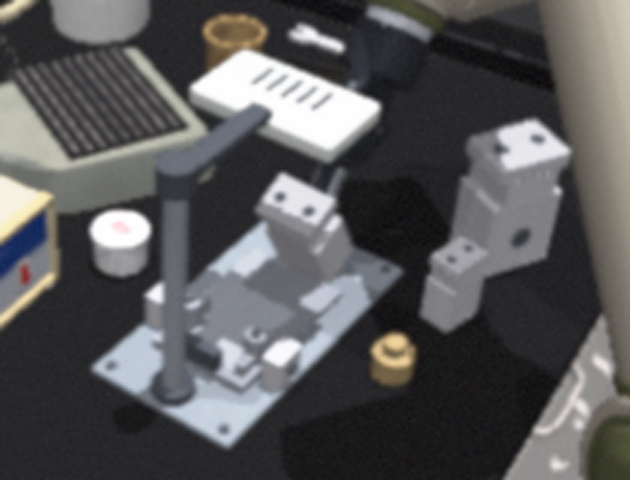

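>>> {"name": "drive_tool", "arguments": {"series": "0 0.025 0.021 0 0 0 0;0 0.05 0.043 0 0 0 0;0 0.077 0.064 0 0 0 0;0 0.1 0.086 0 0 0 0;0 0.1 0.086 0 0 0 0;0 0.1 0.086 0 0 0 0;0 0.1 0.086 0 0 0 0"}}

```text
time_s: 7.6
eef_pos: [551.6, -44.8, 81.8]
ee_rot: [0.016, 0.037, 0.939, 0.34]
force: [-0.8, -0.2, -0.4]
grip_width: 0.007
```

```bash
python3 - <<'E'
from h import *
p,_,s=cur();print(wf(p),s['force'])
c=eyes.capture('side');cv2.imwrite('pics/t2.png',cv2.resize(c['frame'][110:270,220:430,::-1],None,fx=3,fy=3,interpolation=cv2.INTER_CUBIC))
print([(np.round(r['rect']).astype(int).tolist(),round(r['confidence'],2)) for r in nets.spot_in('block',c)])
print('lying pred',proj(c,[fw((a,b,z)) for a in(-10,90) for b in (-28,32) for z in (18,62)]).round().tolist())
E
```

```text
[-13.217   2.327  81.849] [-0.819 -0.18  -0.393]
[([358, 190, 382, 218], 0.84), ([299, 184, 330, 221], 0.71), ([366, 152, 411, 201], 0.56)]
lying pred [[312.0, 194.0], [313.0, 182.0], [330.0, 202.0], [331.0, 190.0], [292.0, 212.0], [292.0, 200.0], [310.0, 221.0], [311.0, 209.0]]
```

>>> {"name": "drive_tool", "arguments": {"series": "0 -0.25 -0.21 0 0 0 0;0 -0.28 -0.23 0 0 0 0;0 -0.28 -0.23 0 0 0 0;0 -0.28 -0.23 0 0 0 0"}}

```text
time_s: 8.1
eef_pos: [548.0, -87.6, 81.4]
ee_rot: [0.016, 0.037, 0.939, 0.341]
force: [1.0, 0.0, 0.7]
grip_width: -0.002
```

```bash
python3 - <<'E'
from h import *
p,_,s=cur();print(wf(p),s['force'],s['joints'],go(fw((-60,2.5,34)),Rt(40)))
c=eyes.capture('wrist');save(c,'w2')
d=eyes.capture('scene');cv2.imwrite('pics/sc2.png',cv2.resize(d['frame'][130:270,240:400,::-1],None,fx=4,fy=4,interpolation=cv2.INTER_CUBIC))
w=cv2.resize(c['frame'][:,:,::-1],None,fx=1,fy=1);e=cv2.resize(d['frame'][140:265,245:395,::-1],(504,420),interpolation=cv2.INTER_CUBIC)
cv2.imwrite('pics/both.png',cv2.resize(np.hstack([w,e]),(800,316)))
E
```

```text
[-56.138   2.42   81.404] [1.027 0.017 0.717] [-0.637  0.686  1.507  0.588  1.395 -2.369] [ 0.002 -0.278  0.283 -0.005  0.005  0.007]
```

View pics/both.png

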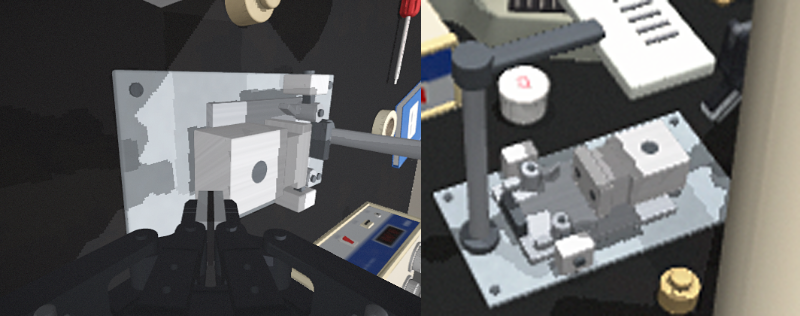

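>>> {"name": "drive_tool", "arguments": {"series": "0 -0.28 0.28 0 0 0 0;0 -0.28 0.28 0 0 0 0;0 -0.28 0.28 0 0 0 0"}}

```text
time_s: 8.5
eef_pos: [547.8, -90.8, 34.7]
ee_rot: [0.015, 0.037, 0.939, 0.341]
force: [0.1, -0.5, -0.2]
grip_width: 0.001
```

>>> {"name": "drive_tool", "arguments": {"series": "0 0.064 0.054 0 0 0 0;0 0.128 0.107 0 0 0 0;0 0.19 0.16 0 0 0 0;0 0.22 0.187 0 0 0 0;0 0.25 0.21 0 0 0 0;0 0.25 0.21 0 0 0 0"}}

```text
time_s: 9.1
eef_pos: [551.4, -51.7, 35.3]
ee_rot: [0.016, 0.036, 0.939, 0.341]
force: [0.4, -1.6, 1.0]
grip_width: 0.001
```

```bash
python3 - <<'E'
from h import *
p,_,s=cur();print(wf(p),s['force'],go(fw((-13,2.,34)),Rt(40)))
E
```

```text
[-20.127   1.924  35.295] [ 0.385 -1.57   1.006] [ 0.001  0.039  0.046 -0.005  0.004  0.01 ]
```

>>> {"name": "drive_tool", "arguments": {"series": "0 0.032 0.03 0 0 0 0;0 0.064 0.056 0 0 0 0;0 0.096 0.083 0 0 0 0;0 0.12 0.103 0 0 0 0;0 0.14 0.12 0 0 0 0;0 0.14 0.12 0 0 0 0"}}

```text
time_s: 9.7
eef_pos: [553.5, -29.8, 35.3]
ee_rot: [0.016, 0.036, 0.94, 0.34]
force: [0.2, -2.3, 1.9]
grip_width: -0.0
```

```bash
python3 - <<'E'
from h import *
p,_,s=cur();print(wf(p),s['force'],go(fw((20,1.,34)),Rt(40)))
c=eyes.capture('scene');d=eyes.capture('wrist')
e=cv2.resize(c['frame'][150:250,250:380,::-1],(546,420),interpolation=cv2.INTER_CUBIC)
w=cv2.resize(d['frame'][60:320,130:480,::-1],(565,420))
cv2.imwrite('pics/both2.png',cv2.resize(np.hstack([w,e]),(800,302)))
E
```

```text
[ 1.879  1.672 35.29 ] [ 0.174 -2.303  1.897] [-0.006  0.109  0.105 -0.006  0.006  0.011]
```

View pics/both2.png

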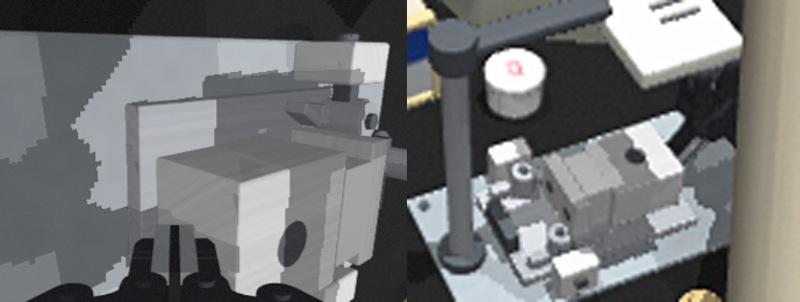

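>>> {"name": "drive_tool", "arguments": {"series": "0 0.02 0.017 0 0 0 0;0 0.04 0.034 0 0 0 0;0 0.06 0.05 0 0 0 0;0 0.08 0.067 0 0 0 0;0 0.1 0.084 0 0 0 0;0 0.12 0.1 0 0 0 0;0 0.12 0.1 0 0 0 0"}}

```text
time_s: 10.5
eef_pos: [555.1, -11.2, 35.3]
ee_rot: [0.016, 0.037, 0.939, 0.34]
force: [0.3, -3.7, 1.0]
grip_width: -0.003
```

>>> {"name": "drive_tool", "arguments": {"series": "0 0.013 0.011 0 0 0 0;0 0.026 0.021 0 0 0 0;0 0.038 0.032 0 0 0 0;0 0.05 0.042 0 0 0 0;0 0.05 0.042 0 0 0 0"}}

```text
time_s: 11.0
eef_pos: [555.7, -3.3, 35.3]
ee_rot: [0.016, 0.037, 0.939, 0.34]
force: [1.0, -3.0, 1.8]
grip_width: -0.001
```

```bash
python3 - <<'E'
from h import *
p,_,s=cur();print(wf(p),s['force'])
c=eyes.capture('scene');d=eyes.capture('side')
for c in (c,d):print([(np.round(r['rect'],1).tolist(),round(r['confidence'],2)) for r in nets.spot_in('block',c)])
E
```

```text
[28.447  1.671 35.281] [ 0.97  -2.996  1.797]
[([282.7, 191.2, 332.5, 232.2], 0.89), ([422.3, 184.7, 453.0, 239.9], 0.78), ([250.2, 127.8, 355.0, 262.8], 0.22)]
[([283.9, 193.7, 319.8, 229.3], 0.81), ([360.1, 187.4, 381.1, 218.8], 0.69), ([367.9, 151.9, 407.9, 202.9], 0.66)]
```

>>> {"name": "drive_tool", "arguments": {"series": "0 0.01 0.009 0 0 0 0;0 0.02 0.017 0 0 0 0;0 0.02 0.017 0 0 0 0"}}

```text
time_s: 11.5
eef_pos: [555.9, 0.0, 35.3]
ee_rot: [0.016, 0.037, 0.939, 0.341]
force: [-0.4, -3.2, 1.2]
grip_width: 0.001
```

>>> {"name": "drive_tool", "arguments": {"series": "0 0.007 0.006 0 0 0 0;0 0.013 0.011 0 0 0 0;0 0.013 0.011 0 0 0 0"}}

```text
time_s: 11.8
eef_pos: [555.7, 2.7, 35.1]
ee_rot: [0.016, 0.036, 0.939, 0.341]
force: [0.3, 0.6, 0.1]
grip_width: -0.0
```

```bash
python3 - <<'E'
from h import *
p,_,s=cur();print(wf(p),s['force'])
c=eyes.capture('scene');d=eyes.capture('wrist')
e=cv2.resize(c['frame'][170:240,275:365,::-1],(540,420),interpolation=cv2.INTER_CUBIC)
w=cv2.resize(d['frame'][60:320,130:480,::-1],(565,420))
cv2.imwrite('pics/both3.png',cv2.resize(np.hstack([w,e]),(800,302)))
print(proj(c,[fw((47,30,62)),fw((47,-30,62)),fw((147,30,62)),fw((147,-30,62)),fw((122,36,44))]), 'crop 275,170 scale 6*.724')
E
```

```text
[34.437  2.113 35.054] [0.278 0.618 0.116]
[[326.559 209.327]
 [315.345 192.763]
 [289.22  222.291]
 [279.092 204.814]
 [299.554 225.437]] crop 275,170 scale 6*.724
```

View pics/both3.png

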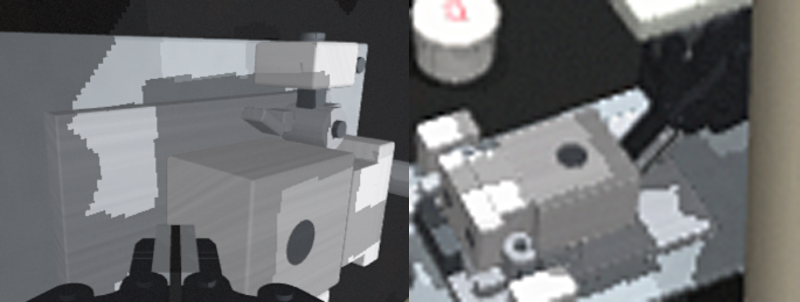

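The force fell from 3 N to zero, which suggests the click. I'll back off and check.

>>> {"name": "drive_tool", "arguments": {"series": "0 -0.2 -0.17 0 0 0 0;0 -0.35 -0.3 0 0 0 0;0 -0.35 -0.3 0 0 0 0;0 -0.35 -0.3 0 0 0 0"}}

```text
time_s: 12.3
eef_pos: [551.3, -52.6, 35.6]
ee_rot: [0.016, 0.037, 0.939, 0.341]
force: [-0.1, -0.1, 0.3]
grip_width: 0.001
```

>>> {"name": "drive_tool", "arguments": {"series": "0 0 -0.4 0 0 0 0;0 0 -0.8 0 0 0 0;0 0 -1 0 0 0 0;0 0 -1 0 0 0 0"}}

```text
time_s: 12.7
eef_pos: [545.6, -130.6, 129.8]
ee_rot: [0.018, 0.037, 0.94, 0.34]
force: [-0.5, 0.2, 0.2]
grip_width: -0.001
```

```bash
python3 - <<'E'
from h import *
p,_,s=cur();print(wf(p),s['force'])
d=eyes.capture('wrist');np.save('w3.npy',d,allow_pickle=True)
pts=[(47,30,62),(47,-30,62),(147,30,62),(147,-30,62),(47,30,18),(0,50,18),(0,-50,18),(-75,75,8),(122,36,44),(122,-36,44)]
q=proj(d,[fw(a) for a in pts]);print(q)
lo=q.min(0)-15;print(lo)
x,y=np.maximum(lo,0).astype(int);e=d['frame'][y:y+150,x:x+200,::-1];print(x,y)
cv2.imwrite('pics/w3.png',cv2.resize(e,None,fx=4,fy=4,interpolation=cv2.INTER_CUBIC))
E
```

```text
[-99.2     1.294 129.804] [-0.527  0.162  0.196]
[[365.409 157.943]
 [360.251 229.609]
 [430.443 148.572]
 [423.168 208.636]
 [324.691 152.074]
 [284.24  131.275]
 [283.126 249.659]
 [188.126  96.713]
 [399.739 142.294]
 [392.69  214.806]]
[173.126  81.713]
173 81
```

View pics/w3.png

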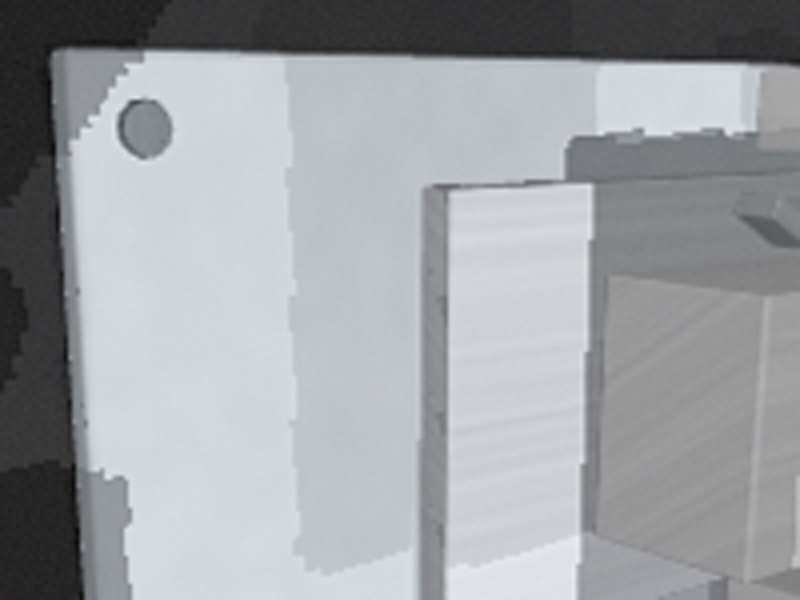

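```bash
python3 - <<'E'
from h import *
d=eyes.capture('wrist');c=eyes.capture('scene')
a=cv2.resize(d['frame'][120:260,330:450,::-1],(480,560),interpolation=cv2.INTER_CUBIC)
e=cv2.resize(c['frame'][180:250,275:315,::-1],(320,560),interpolation=cv2.INTER_CUBIC)
cv2.imwrite('pics/w4.png',np.hstack([a,e]))
E
```

```text
(no output)
```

View pics/w4.png

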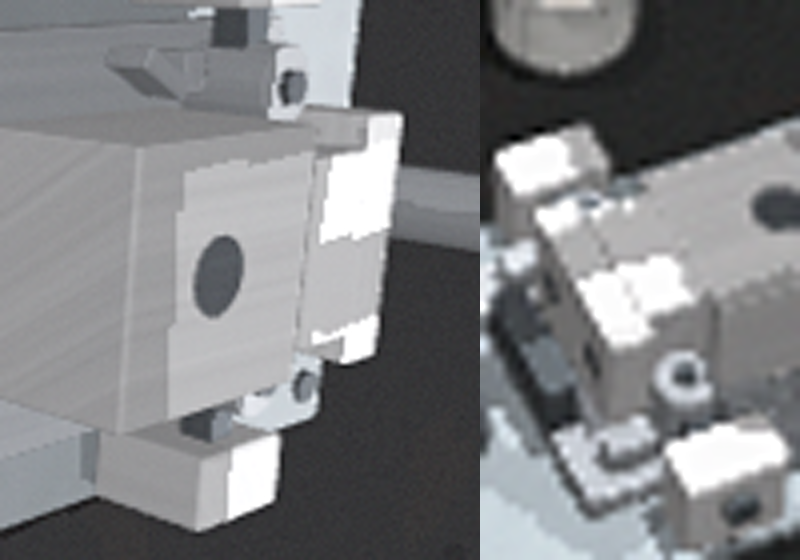

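```bash
python3 - <<'E'
from h import *
d=eyes.capture('wrist')
f=lambda u,v:(np.array([u,v])/4+[173,81])
for n,p,z in [('step',(449,190),18),('step',(446,560),18),('botL',(609,274),18),('botR',(597,530),18),('upL',(766,297),62),('upR',(748,580),62)]:
    print(n,wf(onz(d,[f(*p)],z)[0]))
g=lambda u,v:(np.array([u,v])/4+[330,120])
for n,p,z in [('upL',(140,147),62),('upR',(120,432),62),('topEndL',(402,112),62),('topEndR',(376,358),62),('notchfrontL',(315,150),62),('notchfrontR',(297,355),62)]:
    print(n,wf(onz(d,[g(*p)],z)[0]))
E
```

```text
step [ 1.972 54.717 18.   ]
step [  1.951 -20.579  18.   ]
botL [48.117 35.156 18.   ]
botR [ 47.355 -22.71   18.   ]
upL [45.301 35.032 62.   ]
upR [ 45.668 -22.847  62.   ]
upL [46.059 33.806 62.   ]
upR [ 45.849 -24.616  62.   ]
topEndL [146.025  33.492  62.   ]
topEndR [147.334 -27.358  62.   ]
notchfrontL [109.405  27.693  62.   ]
notchfrontR [110.562 -19.916  62.   ]
```

>>> {"name": "drive_tool", "arguments": {"series": "0 0 0.4 0 0 0 0;0 0 0.8 0 0 0 0;0 0 1 0 0 0 0;0 0 1 0 0 0 0;0 0 1 0 0 0 0"}}

```text
time_s: 13.4
eef_pos: [550.6, -50.4, 34.6]
ee_rot: [0.014, 0.036, 0.939, 0.342]
force: [0.3, -0.9, -0.6]
grip_width: 0.001
```

>>> {"name": "drive_tool", "arguments": {"series": "0 0.15 0.125 0 0 0 0;0 0.25 0.21 0 0 0 0;0 0.31 0.265 0 0 0 0;0 0.33 0.282 0 0 0 0;0 0.33 0.282 0 0 0 0"}}

```text
time_s: 13.9
eef_pos: [554.8, 1.4, 34.4]
ee_rot: [0.014, 0.036, 0.939, 0.342]
force: [-0.7, 0.6, 0.2]
grip_width: 0.003
```

```bash
python3 - <<'E'
from h import *
p,_,s=cur();print(wf(p),s['force'],go(fw((35.5,1.6,35)),Rt(40)))
E
```

```text
[33.091  2.961 34.442] [-0.737  0.623  0.199] [-0.011  0.018  0.009  0.001 -0.002  0.01 ]
```

>>> {"name": "drive_tool", "arguments": {"series": "0 0.008 0.007 0 0 0 0;0 0.013 0.011 0 0 0 0;0 0.013 0.011 0 0 0 0"}}

```text
time_s: 14.2
eef_pos: [555.0, 3.2, 34.4]
ee_rot: [0.014, 0.036, 0.939, 0.342]
force: [-0.4, -0.1, -0.0]
grip_width: -0.001
```

>>> {"name": "drive_tool", "arguments": {"series": "0 0.006 0.005 0 0 0 0;0 0.006 0.005 0 0 0 0"}}

```text
time_s: 14.4
eef_pos: [555.0, 4.1, 34.4]
ee_rot: [0.014, 0.036, 0.939, 0.342]
force: [0.1, 0.0, 0.2]
grip_width: 0.0
```

>>> {"name": "drive_tool", "arguments": {"series": "0 0.006 0.005 0 0 0 0;0 0.006 0.005 0 0 0 0"}}

```text
time_s: 14.6
eef_pos: [555.1, 5.1, 34.4]
ee_rot: [0.014, 0.036, 0.939, 0.342]
force: [0.5, 0.3, 0.5]
grip_width: -0.003
```

>>> {"name": "drive_tool", "arguments": {"series": "0 0.006 0.005 0 0 0 0;0 0.006 0.005 0 0 0 0"}}

```text
time_s: 14.8
eef_pos: [555.1, 6.1, 34.4]
ee_rot: [0.014, 0.036, 0.939, 0.342]
force: [-0.5, 0.5, 0.8]
grip_width: -0.002
```

>>> {"name": "drive_tool", "arguments": {"series": "0 0.006 0.005 0 0 0 0;0 0.006 0.005 0 0 0 0"}}

```text
time_s: 15.0
eef_pos: [555.3, 6.8, 34.4]
ee_rot: [0.014, 0.036, 0.939, 0.342]
force: [-1.9, -1.6, 0.7]
grip_width: -0.0
```

Contact comes back only about 4 mm past where the force was lost, so the block snapped forward into the rollers. I'll retract and hand in.

>>> {"name": "drive_tool", "arguments": {"series": "0 -0.2 -0.17 0 0 0 0;0 -0.35 -0.3 0 0 0 0;0 -0.35 -0.3 0 0 0 0;0 -0.35 -0.3 0 0 0 0"}}

```text
time_s: 15.4
eef_pos: [550.9, -48.3, 34.9]
ee_rot: [0.014, 0.036, 0.939, 0.342]
force: [0.3, 0.6, 0.3]
grip_width: 0.002
```

>>> {"name": "drive_tool", "arguments": {"series": "0 0 -0.4 0 0 0 0;0 0 -0.8 0 0 0 0;0 0 -1 0 0 0 0;0 0 -1 0 0 0 0;0 0 -1 0 0 0 0;0 0 -1 0 0 0 0"}}

```text
time_s: 16.0
eef_pos: [544.3, -123.5, 125.6]
ee_rot: [0.013, 0.036, 0.939, 0.343]
force: [0.5, 0.5, -0.4]
grip_width: -0.003
```

```bash
python3 - <<'E'
from h import *
p,_,s=cur();print(wf(p),s['force'],np.abs(s['dq']).max())
d=eyes.capture('wrist');a=cv2.resize(d['frame'][100:260,270:450,::-1],(675,600),interpolation=cv2.INTER_CUBIC)
cv2.imwrite('pics/w5.png',a)
E
```

```text
[-92.236   3.199 125.6  ] [ 0.542  0.507 -0.394] 0.006273128826453451
```

View pics/w5.png

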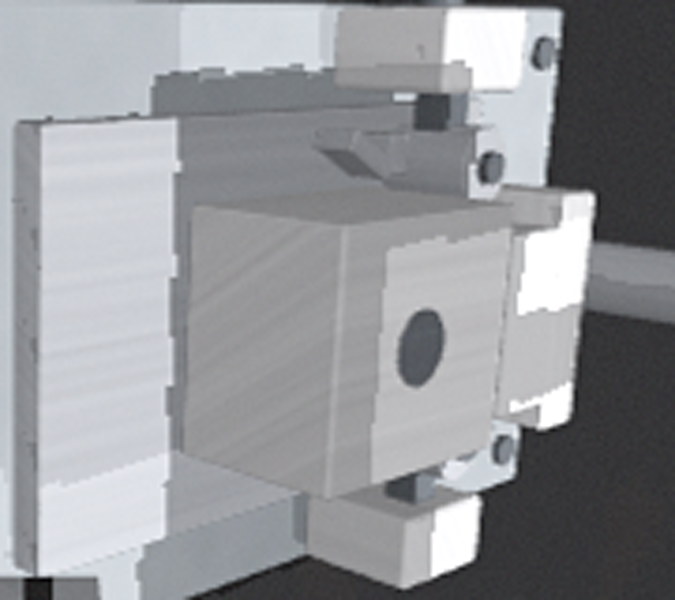

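The block lies flat and straight in the rails. Both rollers sit alongside the notches and the tool is clear.

```bash
python3 -c "
from h import *
print(ctrl.finish_job())"
```

```text
the job is handed in; nothing more can be done
None
```

I tipped the block over the step with shut fingers slanted at 40°, then pushed it along the deck until it clicked into the rollers. I backed the tool clear and handed the job in at about 16 s; no verdict was reported.

**The click:** the push force fell from about 3 N to zero. When I went back in, the tool touched the block (under 2 N) only about 4 mm further on, so the block had snapped forward into the rollers. The 3 N was lower than the 6 to 15 N expected before the click. I read the force only between moves, so I may have missed the peak. I pushed no further after that touch.

**Position:** from the wrist camera, the top end is at about fixture x = 145–147 mm and y = +1 to +2 mm. The block is lengthwise within about 0.02 rad and lies flat.

**What stayed unsure:**
- **Fixture position:** the scene and side cameras disagreed with the wrist camera by about 4–6 mm. I used the wrist view, measured relative to the step edge.
- **Roller travel:** I could not measure it directly. I inferred the rollers were in from the force drop and the pictures.
- **Last look:** after the final touch I checked the block by eye only and did not measure it again.
- **Lamp and bystanders:** I saw no sign of contact with the lamp or movement of the bystanders, but I did not check them separately at the end.

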